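# Rack the tostonera and bring the salt cellar to the front

### The job

Take the closed wooden tostonera off its sloping easel, stand it on its long edge in the slot rack in the middle of the spice carousel, centred and fully down, and let go of it. Then turn the carousel until the squat salt cellar with the cork stands at the front, in line with the steel pointer on the foot, and hold the carousel still there: finish while still gripping the carousel itself, for instance by its upright steel post. Leave the colander, skimmer and spoon rest where they are.

Things in the scene. Friction and masses are not known exactly. Their poses are not given: they have to be found in the camera images.
- tostonera: Loose closed twin-paddle wooden plantain press, one rigid piece, 0.15 to 0.31 kg: paddle block 20 mm thick (its x), 120 long (y), 90 high (z, up when on its long edge); handle 24 high, 20 thick goes on 60 mm beyond the -y end. Origin: centre of the paddle block; centre of mass 11 mm off towards the handle. Starts on the easel, z leaning 30 degrees, top edge away from the robot.
- top_edge (a point): Middle of the tostonera's upper long edge, 45 mm along its z from its origin. The upper 45 mm of the paddle are free on both faces while it is on the easel: it can be pinched over this edge, across its 20 mm, by a tool tilted 30 degrees (fingers along its -z, tips pointing back to the robot). It may stand in the rack with the handle to either end and either edge down.
- easel: Fixed dark wood draining easel, a V trough 110 mm long (its y) leaning 30 degrees towards its +x side. Origin on the counter, below the tostonera's starting centre, which is 75 mm above the counter. The back plate, on the far side, ends level with the tostonera's centre.
- carousel: Wooden turntable, disc of radius 140 mm, 10 thick; turns either way without stops (friction about 0.05 N m), stays where left. Origin on the axis under the disc, 14 mm above the counter, z up. Fixed on it: rack in the middle, salt cellar at -x, post at +x, four slim steel-capped jars (radius 20, tops at z = 80) 90 mm from the axis, 60 and 120 degrees either side of the cellar.
- slot (a point): Centre of the slot's floor on the carousel's axis, 24 mm above the counter. The rack is two upright walls 110 mm long, 6 thick, rising 40 mm above this floor, 26 mm apart; the slot runs along the carousel's y and is open at both ends. The tostonera standing right has its origin 45 mm above this point and its y along the slot.
- cellar (a point): Top centre of the salt cellar's cork, 92 mm above the counter, 90 mm from the carousel's axis. The cellar is the only squat round-shouldered glass (50 mm wide, 44 high) and has a narrow bare cork (24 mm wide) instead of a cap.
- post (a point): Top centre of the plain upright steel post on the carousel (14 mm diameter, rising 92 mm above the disc, top 116 mm above the counter), straight across the axis from the salt cellar, 125 mm from the axis. It can be pinched from above and led round.
- foot: Fixed wooden foot of the carousel, disc of radius 160 mm, 12 thick. Origin on the carousel's axis, on the counter. A small upright steel pointer (16 mm wide, top 42 mm above the counter) stands on it at its -x, 153 mm from the axis: this marks the front. It is on the robot side, but the foot may be turned by up to 23 degrees.
- front (a point): The point 90 mm from the carousel's axis towards the pointer, 92 mm above the counter, fixed to the foot: where the top of the cork must come.
- colander: Red colander, 190 mm wide at the rim, 244 over its handles, 85 high; bystander. Origin at the centre of its underside.
- skimmer: Steel skimmer lying flat, disc 100 mm wide, handle along its +y to 280 mm; bystander. Origin under the disc's centre.
- spoon_rest: White ceramic spoon rest, round dish 110 mm wide, 16 high, with a short tab along its -y; bystander. Origin under the dish's centre.
There are look-alikes about, which are no part of the job. Of the things shaped like the tostonera, the wooden one is meant.

How it is judged:
By the outcome, as a careful person would: the job done as asked, in the order asked, and still so for the second after the job is handed in, while the arm keeps its last pose, push and grip.
It also fails if it takes over 69 s, if anything falls off the work surface, if the arm or the gripper's body presses on something with over 40 N, if the wrist force passes 120 N, or if a joint passes its speed limit or range.

### The arm

A 6-joint arm with a two-finger parallel gripper is mounted at the origin on the work surface. World frame = base frame: x ahead of the robot, y to its left, z up, the work surface at z = 0. Lengths are in m, angles in degrees, forces in N, time in s.
With the tool pointing down it reaches from about 0.325 to 0.85 m from the base axis. Payload 15.5 kg.
Tool frame: the origin (TCP) lies midway between the tips of the shut fingers; the grasp point (between the pads) lies 19 mm behind it; z points along the fingers, y is the line along which they close (so a half turn about z gives the same grasp; the last joint's range is limited). The gripper opens to 91 mm and grips with 3 to 60 N. Pads are 32 mm wide; open, the fingers measure 118 mm over their backs; the gripper's body (76 mm by 178 mm) begins 60 mm behind the grasp point.
Start: joints at [64.143, 28.281, 77.091, -0, 74.628, -5.472], TCP at [0.218, 0.586, 0.214] pointing down, gripper open.
Joint ranges: [-166.48, 166.48], [-47.26, 123.95], [12.59, 153.08], [-70.14, 250.14], [6.76, 159.57], [-176.63, 176.63]. Speed limits (degrees/s): [108.29, 108.29, 147.25, 172.46, 172.46, 172.46].

### API

Orientations are given as a 3x3 rotation matrix whose columns are the frame's x, y, z axes.
In Python, from bench import ctrl gives the robot as it stands. The module is installed in compiled form; this text tells all that it offers. Calls block until the motion is done:
- ctrl.goto(position, orientation): joint-space move of the TCP to a pose.
- ctrl.move_l(position, vel=0.15, ori=None, contact_N=None): straight line of the TCP; ori=None keeps the orientation; vel is the mean speed in m/s. With contact_N (N) it stops when the force on the tool has changed by that much, and returns True; else False.
- ctrl.movej(angles): joint-space move.
- ctrl.command_gripper(opening): opening from 0.0 (shut) to 1.0 (fully open); the grip force is fixed at half the most; returns when the fingers have stopped.
- ctrl.sleep(seconds).
- ctrl.ik(position, orientation): joint angles nearest the present ones, or None.
- ctrl.read_camera(name): name is "scene" or "top" or "wrist"; returns the picture (480x640x3 uint8, blue, green, red); there is no depth.
- ctrl.camera_params(name): a dict with "fx", "fy", "cx", "cy" (pixels), "pose" (4x4, takes a point from camera to world coordinates); the wrist camera has in their place "T_tool_cam" (4x4, takes a point from camera to tool coordinates, whose origin is the TCP and whose axes are the flange's). Camera axes: x right, y up, looking along -z (the intrinsics and any distortion apply to the point x, -y, -z); pixel columns grow to the right and rows downward; lengths in m; the calibration is good to about 2 mm. The wrist camera is an equidistant fisheye: a pixel r from the principal point sees the ray r / f radians off the axis. A picture is of the moment at which its call begins: read the wrist's pose just before it. camera_params takes no time and is no camera call.
A pose or a line that the arm cannot do raises ctrl.MotionError and nothing moves.
- ctrl.sign_off(): hands the job in; it is judged then, once.
Readings, each from a call of its own:
- ctrl.current_t(): time.
- ctrl.current_q(): joint angles.
- ctrl.current_dq(): joint speeds.
- ctrl.current_effort(): joint torques, N m.
- ctrl.current_tool_pos(): TCP position.
- ctrl.current_eef_rot(): TCP orientation.
- ctrl.current_contact_force(): force on the tool from outside, world axes, zero at the start.
- ctrl.current_wrist_torque(): the same for the moment, N m.
- ctrl.current_grip_width(): opening from 0.0 (shut) to 1.0 (fully open).
- ctrl.current_grasp_force(): force on a finger pad.
Only numpy, scipy, OpenCV 4.12 (cv2) and the standard library are available. Lean on these libraries where they do the work, as an engineer would, in place of code of your own. Each camera call takes 0.05 s, during which the arm holds its last target. There are 200 camera calls.

## Working session

There is one attempt and no reset: what is moved stays moved. The work goes in short steps, each a Python script; the robot and the scene stay as the last script left them, time stands still between calls to the robot, and variables do not carry over. Pictures are saved under pics/ and viewed, at most 10 in all, crops included, and the job is handed in when it is done.

```bash
mkdir -p pics
python3 - <<'E'
from bench import ctrl
import cv2,numpy as np
np.set_printoptions(precision=4,suppress=True)
for n in ("scene","top"):
    cv2.imwrite(f"pics/{n}0.png",ctrl.read_camera(n)); print(n,ctrl.camera_params(n))
print(ctrl.camera_params("wrist"),ctrl.current_t(),ctrl.current_eef_rot())
E
```

```text
scene {'fx': 485.67964317661693, 'fy': 485.67964317661693, 'cx': 315.91339110295945, 'cy': 234.38300422886752, 'pose': array([[ 0.2376, -0.5496,  0.8009,  1.4711],
       [ 0.9712,  0.15  , -0.1852, -0.227 ],
       [-0.0183,  0.8219,  0.5694,  0.7646],
       [ 0.    ,  0.    ,  0.    ,  1.    ]])}
top {'fx': 434.63262783452257, 'fy': 434.63262783452257, 'cx': 321.23942695732364, 'cy': 241.32983054332524, 'pose': array([[-0.0277,  0.9922, -0.1215,  0.367 ],
       [-0.9996, -0.0279, -0.0002, -0.0164],
       [-0.0036,  0.1214,  0.9926,  1.4638],
       [ 0.    ,  0.    ,  0.    ,  1.    ]])}
{'fx': 371.64829954431775, 'fy': 371.64829954431775, 'cx': 310.2526057141161, 'cy': 234.99630709147104, 'T_tool_cam': array([[ 0.0001,  0.9626,  0.2711,  0.0769],
       [ 1.    , -0.0001, -0.    ,  0.0009],
       [-0.    ,  0.2711, -0.9626, -0.1706],
       [ 0.    ,  0.    ,  0.    ,  1.    ]])} 0.1 [[-0.9374  0.3484 -0.0005]
 [ 0.3484  0.9374 -0.001 ]
 [ 0.0001 -0.0011 -1.    ]]
```

View pics/scene0.png

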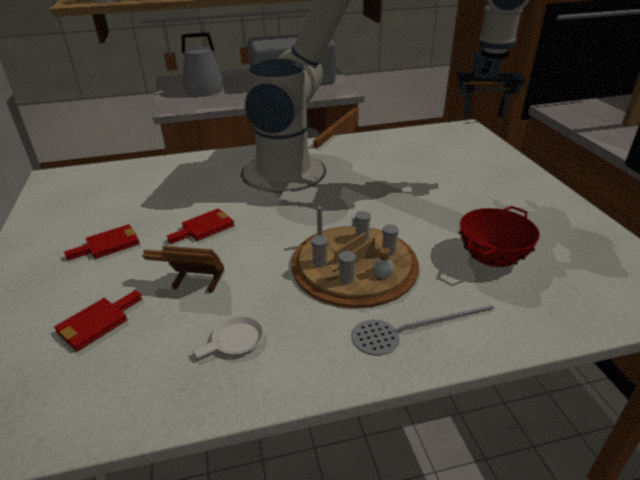

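View pics/top0.png

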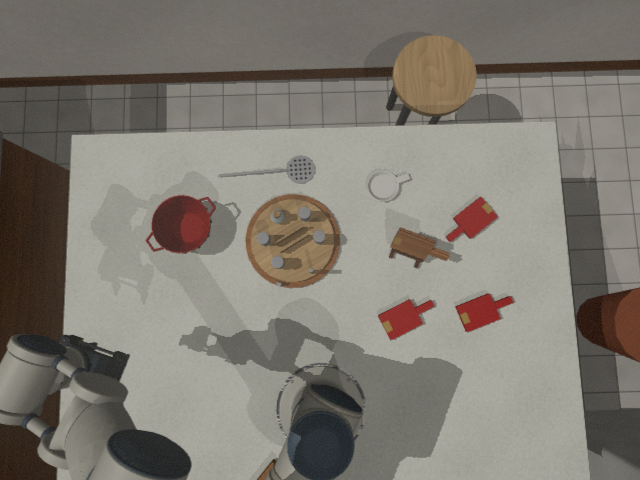

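The scene view shows the wooden press on the easel at (190,262), with the handle towards the robot's right. It also shows the carousel at (355,262) and three red look-alikes. In the top view the carousel centre is near (293,240), the cellar at (279,216), the post at (312,270) and the press block at (410,243) with its handle to the right. I'll measure these roughly, then look closer with the wrist camera.

```bash
cat > h.py <<'E'
from bench import ctrl
import cv2,numpy as np
np.set_printoptions(precision=4,suppress=True)
def wpose():
    T=np.eye(4);T[:3,:3]=ctrl.current_eef_rot();T[:3,3]=ctrl.current_tool_pos()
    return T@ctrl.camera_params("wrist")["T_tool_cam"]
def ray(p,u,v,fish=False):
    a,b=(u-p["cx"])/p["fx"],(v-p["cy"])/p["fy"]
    if fish:
        r=np.hypot(a,b); d=np.array([a*np.sinc(r/np.pi),-b*np.sinc(r/np.pi),-np.cos(r)])
    else: d=np.array([a,-b,-1.])
    return d
def unproj(p,T,u,v,z,fish=False):
    d=T[:3,:3]@ray(p,u,v,fish); return T[:3,3]+d*(z-T[2,3])/d[2]
def proj(p,T,X,fish=False):
    c=(np.atleast_2d(X)-T[:3,3])@T[:3,:3]; x,y,z=c[:,0],-c[:,1],-c[:,2]
    if fish:
        r=np.hypot(x,y); k=np.arctan2(r,z)/np.maximum(r,1e-9)
    else: k=1/z
    return np.c_[p["cx"]+p["fx"]*x*k,p["cy"]+p["fy"]*y*k]
def down(yaw): # tool x axis at yaw deg in world, pointing down
    c,s=np.cos(np.radians(yaw)),np.sin(np.radians(yaw))
    return np.array([[c,s,0],[s,-c,0],[0,0,-1.]])
E
python3 - <<'E'
from h import *
p=ctrl.camera_params("top");T=p["pose"]
for n,u,v,z in [("car",293,240,.024),("cork",279,213,.092),("post",311,270,.116),("block",408,242,.08),("handle",440,250,.07),("pointer",280,283,.03)]:
    print(n,unproj(p,T,u,v,z))
# wrist looks: camera sits at tool +x .077, tilt; 
for n,c in (("car",(.43,.05)),("tos",(.41,-.28))):
    for yaw in (180,0):
        print(n,yaw,ctrl.ik([c[0],c[1],.40],down(yaw)))
E
```

```text
car [0.5503 0.0781 0.024 ]
cork [0.6301 0.1168 0.092 ]
post [0.4433 0.0181 0.116 ]
block [ 0.5263 -0.2939  0.08  ]
handle [ 0.4987 -0.3975  0.07  ]
pointer [0.4084 0.1232 0.03  ]
car 180 [ -1.2809   3.7655  83.5034  -0.      92.7311 -91.2809]
car 0 [-1.2809  3.7655 83.5034 -0.     92.7311 88.7191]
tos 180 [ -41.2248    9.7921   76.3901   -0.       93.8178 -131.2248]
tos 0 [-41.2248   9.7921  76.3901  -0.      93.8178  48.7752]
```

Run:
```python
from h import *
p=ctrl.camera_params("wrist")
for n,c in (("car",(.45,.075,.36)),("tos",(.43,-.31,.34))):
    ctrl.goto(c,down(180)); ctrl.sleep(.3)
    T=wpose(); I=ctrl.read_camera("wrist"); cv2.imwrite(f"pics/w_{n}.png",I); np.save(f"w_{n}.npy",T)
print(ctrl.current_t())
```

```text
4.3167
```

View pics/w_car.png

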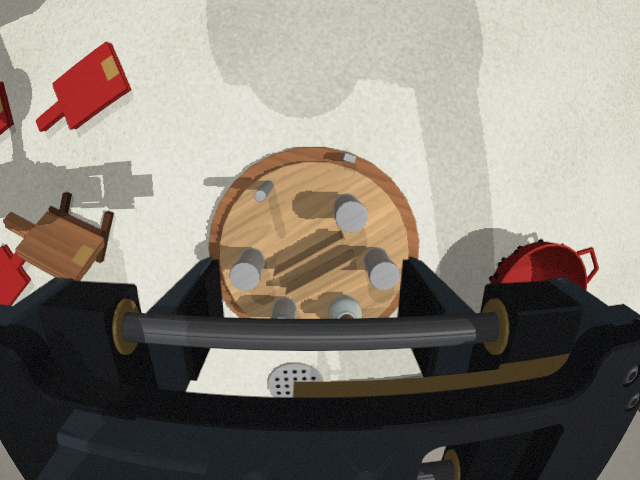

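View pics/w_tos.png

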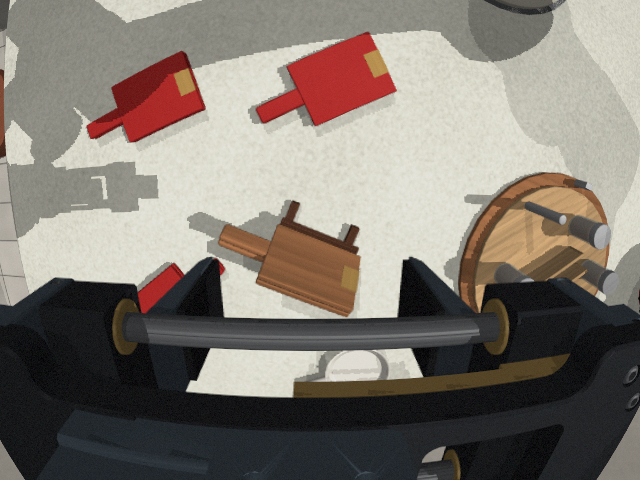

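Wrist view 1 shows cap tops near (351,216), (245,276) and (384,276), the post top near (261,195) and the pointer at (349,158). The cellar cork is partly hidden near (346,314). Wrist view 2 shows the tostonera face from (278,224) to (352,307), with its top edge strip at the bottom. Next I fit models to these points and check them with overlays.

```bash
cat > fit.py <<'E'
from h import *
from scipy.optimize import least_squares
p=ctrl.camera_params("wrist")
def rz(t): c,s=np.cos(t),np.sin(t); return np.array([[c,-s,0],[s,c,0],[0,0,1]])
a=np.radians([60,120,-60,-120])
JAR=np.c_[-.09*np.cos(a),-.09*np.sin(a),0*a+.094]
CAR=np.vstack([JAR,[.125,0,.116],[-.09,0,.092]])
RACK=np.array([[sx*x,sy*.055,.064] for sx in(1,-1) for x in(.013,.019) for sy in(1,-1)])
L=np.radians(30); LEAN=np.array([[np.cos(L),0,np.sin(L)],[0,1,0],[-np.sin(L),0,np.cos(L)]])
BOX=np.array([[x,y,z] for x in(-.01,.01) for y in(-.06,.06) for z in(-.045,.045)])
HND=np.array([[x,y,z] for x in(-.01,.01) for y in(-.12,-.06) for z in(-.012,.012)])
def place(q,P): return P@rz(q[2]).T+[q[0],q[1],0]
def tos(q,P): return place(q,P@LEAN.T+[0,0,.075])
def fit(f,P,px,T,q0):
    r=least_squares(lambda q:(proj(p,T,f(q,P),True)-px).ravel(),q0,loss="soft_l1")
    return r.x,(proj(p,T,f(r.x,P),True)-px)
E
cat > ov.py <<'E'
from fit import *
Tc,Tt=np.load("w_car.npy"),np.load("w_tos.npy")
cx=np.array([.55,.078,np.arctan2(.018-.1168,.4433-.6301)])
A=proj(p,Tc,place(cx,CAR),True)
print("pred",A)
px=np.array([[351,216],[245,276],[384,276],[261,195]],float)
idx=[int(np.argmin(np.linalg.norm(A[:4]-x,axis=1))) for x in px[:3]]+[4]; print(idx)
qc,r=fit(place,CAR[idx],px,Tc,cx); print("car",qc[:2],np.degrees(qc[2]),"\n",r)
Tp=np.array([[-.01,-.06,-.045],[-.01,.06,-.045],[-.01,-.06,.045],[-.01,.06,.045],[.01,-.06,.045],[.01,.06,.045],[-.01,-.12,.012],[-.01,-.12,-.012]])
pt=np.array([[278,224],[362,253],[259,276],[352,307],[257,284],[350,315],[219,243],[228,226]],float)
qt,r=fit(tos,Tp,pt,Tt,[.52,-.29,-.26]); print("tos",qt[:2],np.degrees(qt[2]),"\n",r)
print("pointer",unproj(p,Tc,349,158,.042,True)-[*qc[:2],0])
def draw(img,P,s,o,e=None):
    for u,v in P: cv2.drawMarker(img,(int((u-o[0]+.5)*s),int((v-o[1]+.5)*s)),(255,0,255),cv2.MARKER_CROSS,9,1)
def crop(n,o,w,s): 
    I=cv2.imread(n)[o[1]:o[1]+w[1],o[0]:o[0]+w[0]]; return cv2.resize(I,None,fx=s,fy=s,interpolation=cv2.INTER_CUBIC)
o=(205,140);I=crop("pics/w_car.png",o,(220,195),3)
th=np.linspace(0,2*np.pi,60,endpoint=False);C=np.c_[np.cos(th),np.sin(th),0*th]
draw(I,proj(p,Tc,place(qc,CAR),True),3,o);draw(I,proj(p,Tc,place(qc,RACK),True),3,o)
draw(I,proj(p,Tc,place(qc,C*.14+[0,0,.024]),True),3,o)
o2=(210,190);J=crop("pics/w_tos.png",o2,(165,140),4)
draw(J,proj(p,Tt,tos(qt,np.vstack([BOX,HND])),True),4,o2)
cv2.imwrite("pics/o_car.png",I);cv2.imwrite("pics/o_tos.png",J)
E
python3 ov.py
```

```text
pred [[381.6546 277.7618]
 [351.2595 217.0523]
 [275.9591 327.7917]
 [241.1148 272.9159]
 [260.2708 191.9658]
 [342.5301 329.2176]]
[1, 3, 0, 4]
car [0.5509 0.0818] -149.96309834736383 
 [[ 1.0466  0.3853]
 [-0.7827  0.0861]
 [ 0.7525 -0.0658]
 [-0.8997 -0.2523]]
tos [ 0.52   -0.3056] -19.45047435764931 
 [[-0.9091 -0.4145]
 [ 0.3143 -0.3516]
 [ 0.2273  0.1868]
 [ 4.6361  0.4864]
 [-0.8623  1.7131]
 [ 0.357   0.7123]
 [ 0.3492 -3.7937]
 [-2.2834 -0.1994]]
pointer [-0.145   0.0453  0.042 ]
```

View pics/o_car.png

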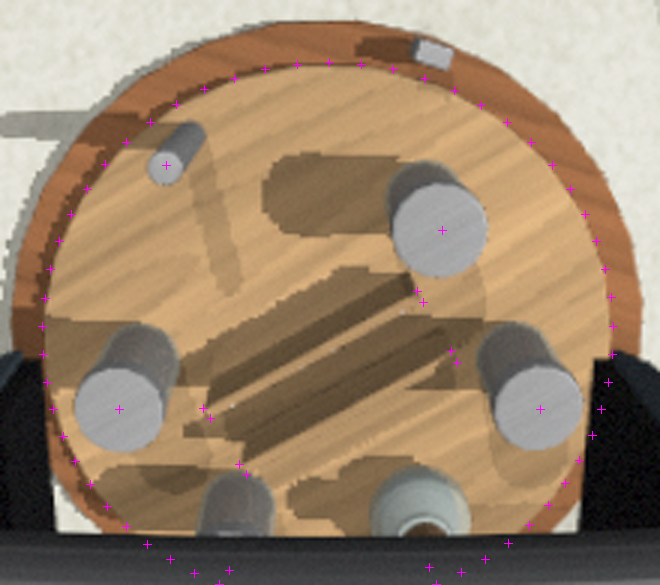

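View pics/o_tos.png

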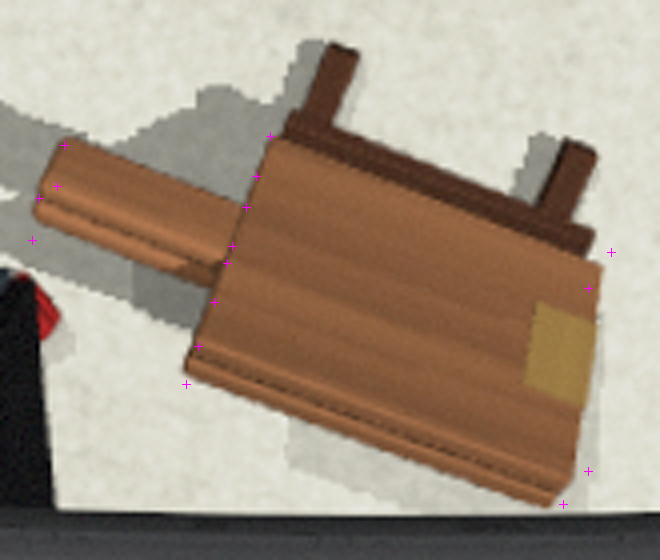

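The caps, post and rack match the model within about 1 px. The press corners are bevelled and the trough lip hides the bottom edge, so I refit using the seam on the top edge (crop (190,361) to (562,490)) and leave the lip height free.

```bash
cat > fit2.py <<'E'
from fit import *
Tc,Tt=np.load("w_car.npy"),np.load("w_tos.npy")
px=np.array([[438,230],[118,410],[539,408],[166,168]])/3-.5+[205,140]
qc,r=fit(place,CAR[[1,3,0,4]],px,Tc,[.55,.08,-2.6]);print("car",qc,np.degrees(qc[2]),r.ravel())
pp=np.array([437,55])/3-.5+[205,140]
d=unproj(p,Tc,*pp,.042,True)[:2]-qc[:2];print("pointer r",np.hypot(*d),"foot yaw",np.degrees(np.arctan2(-d[1],-d[0])))
px=np.array([[279,134],[602,263],[190,361],[562,490],[43,197],[64,139]])/4-.5+[210,190]
f=lambda q:(proj(p,Tt,tos(q,np.array([[-.01,-.06,q[3]],[-.01,.06,q[3]],[0,-.06,.045],[0,.06,.045],[0,-.12,.012],[-.01,-.12,-.012]])),True)-px).ravel()
s=least_squares(f,[.52,-.3,-.33,-.045]);print("tos",s.x,np.degrees(s.x[2]),f(s.x))
q=s.x;R=rz(q[2])@LEAN
# grasp: tool z=-tos z, tool y=+-tos x
for sg in(1,-1):
    z=-R[:,2];y=sg*R[:,0];Rt=np.c_[np.cross(y,z),y,z]
    c=tos(q[:3],np.array([[0,0,.035]]))[0]; P=c+.019*z
    print(sg,P,[ctrl.ik(P-z*h,Rt) for h in(0,.12)])
np.savez("est.npz",qc=qc,qt=q)
# check against top camera
t=ctrl.camera_params("top");print(proj(t,t["pose"],np.vstack([place(qc,CAR),tos(q,np.array([[0,0,.045],[0,-.12,0]]))])))
E
python3 fit2.py
```

```text
car [ 0.551   0.0812 -2.6124] -149.68218077708838 [ 0.7159  0.085  -0.0775  0.2738  0.1232  0.1644 -0.7372 -0.4257]
pointer r 0.15280612391379053 foot yaw -18.081250225309645
tos [ 0.5202 -0.3067 -0.383  -0.0443] -21.946138588905036 [-1.4957 -0.3536  1.6092  0.003  -0.3838 -0.7745  0.9338  1.3912 -1.6504
  1.9588  1.0629 -1.9302]
1 [ 0.5276 -0.3096  0.0889] [array([-32.8621,  50.7157,  58.9178,  -5.515 ,  99.8706, -10.4303]), array([-32.0905,  51.1349,  41.1138,  -5.6848, 117.2468, -11.4176])]
-1 [ 0.5276 -0.3096  0.0889] [array([-32.8621,  50.7157,  58.9178,  -5.515 ,  99.8706, 169.5697]), array([-32.0905,  51.1349,  41.1138,  -5.6848, 117.2468, 168.5824])]
[[262.2274 238.0238]
 [276.8838 262.009 ]
 [303.9643 212.4852]
 [318.8049 236.1305]
 [311.0098 270.0799]
 [275.9349 213.5402]
 [416.6129 235.8334]
 [447.2471 256.8994]]
```

Residuals of about 2 px are too large for the press, so I'll take one closer wrist view aligned with it.

Run:
```python
from h import *
p=ctrl.camera_params("wrist")
ctrl.goto([.475,-.305,.25],down(159)); ctrl.sleep(.3)
T=wpose(); I=ctrl.read_camera("wrist"); cv2.imwrite("pics/w_t2.png",I); np.save("w_t2.npy",T)
from fit import *
q=np.load("est.npz")["qt"][:3]
P=proj(p,T,tos(q,np.vstack([BOX,HND])),True);print(P.min(0),P.max(0),ctrl.current_t())
a=np.maximum(P.min(0)-12,0).astype(int);b=(P.max(0)+12).astype(int)
s=min(790/(b-a)[0],590/(b-a)[1]);C=cv2.resize(I[a[1]:b[1],a[0]:b[0]],None,fx=s,fy=s,interpolation=cv2.INTER_CUBIC);print(a,s)
cv2.imwrite("pics/c_t2.png",C)
```

```text
[201.4649 216.4748] [392.1996 299.5012] 5.175
[189 204] 3.6744186046511627
```

View pics/c_t2.png

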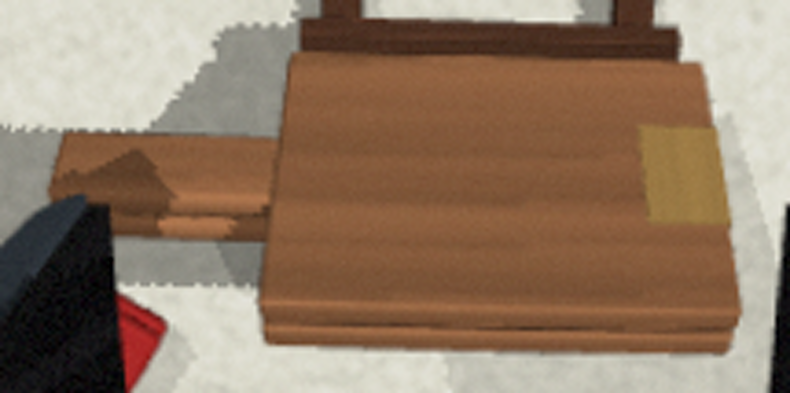

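The close crop shows the front face corners at (291,53), (703,63), (262,303) and (739,314). The back top corners are at (266,343) and (727,352), and the handle tip at (63,132) and (50,194).

```bash
cat > fit3.py <<'E'
from fit import *
T=np.load("w_t2.npy")
px=np.array([[291,53],[703,63],[262,303],[739,314],[266,343],[727,352],[63,132],[50,194]])/3.67442-.5+[189,204]
P=np.array([[-.01,-.06,-.045],[-.01,.06,-.045],[-.01,-.06,.045],[-.01,.06,.045],[.01,-.06,.045],[.01,.06,.045],[-.01,-.12,-.012],[-.01,-.12,.012]])
def run(T,px,P,n):
    f=lambda q:(proj(p,T,tos(q,P)+[0,0,q[3] if n>3 else 0],True)-px).ravel()
    s=least_squares(f,[.52,-.3,-.38,0][:n]);print("tos",s.x[:2],np.degrees(s.x[2]),s.x[3:],"\n",f(s.x).reshape(-1,2));return s.x
q=run(T,px,P,3);run(T,px,P,4);run(T,px[:6],P[:6],4)
e=dict(np.load("est.npz"));e["qt"]=q;np.savez("est.npz",**e)
E
python3 fit3.py
```

```text
tos [ 0.521  -0.3074] -22.25231079940767 [] 
 [[-0.4581 -0.7798]
 [ 0.4009 -0.8944]
 [-1.5893  0.1947]
 [ 1.9079 -0.5365]
 [-0.7501  1.9083]
 [ 1.2032  1.5077]
 [ 0.3209 -0.9657]
 [-1.0039  0.0238]]
tos [ 0.5226 -0.3082] -22.25692815202509 [-0.0047] 
 [[-0.1047 -0.2374]
 [-0.6459 -0.3833]
 [-1.0415 -0.1909]
 [ 0.5128 -0.9263]
 [-0.2565  1.3622]
 [-0.0779  0.9641]
 [ 1.4705 -0.6843]
 [ 0.2584  0.077 ]]
tos [ 0.5233 -0.3081] -22.480643711310925 [-0.0067] 
 [[ 0.5683 -0.2612]
 [-0.5553  0.0038]
 [-0.3942 -0.6061]
 [ 0.3608 -0.8951]
 [ 0.2811  0.8973]
 [-0.2688  0.9215]]
```

Estimate: centre about (0.522, -0.308), yaw about -22.2°. Next I grasp it over the top edge, lift, and check where it sits in the hand with the wrist camera.

Run:
```python
from fit import *
q=np.array([.522,-.308,np.radians(-22.2)]);R=rz(q[2])@LEAN
Rt=np.c_[R[:,1],R[:,0],-R[:,2]]; print(np.linalg.det(Rt))
P=tos(q,np.array([[0,-.008,.030-.019]]))[0]
ctrl.command_gripper(.65)
ctrl.goto(P+.10*R[:,2],Rt)
print(ctrl.move_l(P,.08,contact_N=15),ctrl.current_tool_pos()-P)
ctrl.command_gripper(0); ctrl.sleep(.2)
print("w",ctrl.current_grip_width()*91,ctrl.current_grasp_force(),ctrl.current_contact_force())
ctrl.move_l(P+.13*R[:,2],.1); ctrl.sleep(.3)
print("w",ctrl.current_grip_width()*91,ctrl.current_grasp_force(),ctrl.current_contact_force(),ctrl.current_t())
# to vertical above carousel
qc=np.load("est.npz")["qc"];yaw=qc[2]+np.pi
Rv=rz(yaw);Rt=np.c_[Rv[:,1],Rv[:,0],-Rv[:,2]]
G=np.array([*qc[:2],.24])+Rv@[0,-.008,0]
ctrl.goto(G,Rt);ctrl.sleep(.4)
T=wpose();cv2.imwrite("pics/w_h.png",ctrl.read_camera("wrist"));np.save("w_h.npy",T)
print(ctrl.current_q(),ctrl.current_grip_width()*91,ctrl.current_contact_force(),ctrl.current_wrist_torque(),ctrl.current_t())
```

```text
1.0
False [ 0.0004 -0.0002  0.0004]
w 20.182385200164227 29.988658726215363 [-3.0387  2.3117  5.6741]
w 20.132484344279675 29.989948868751526 [ 0.6284 -0.3308 -2.2853] 11.4083
[  1.5006  21.5948  84.3434  -0.0002  74.0706 -28.8007] 20.226260765724213 [-0.1168 -0.4004 -2.3386] [-0.072  -0.0038  0.012 ] 13.425
```

View pics/w_h.png

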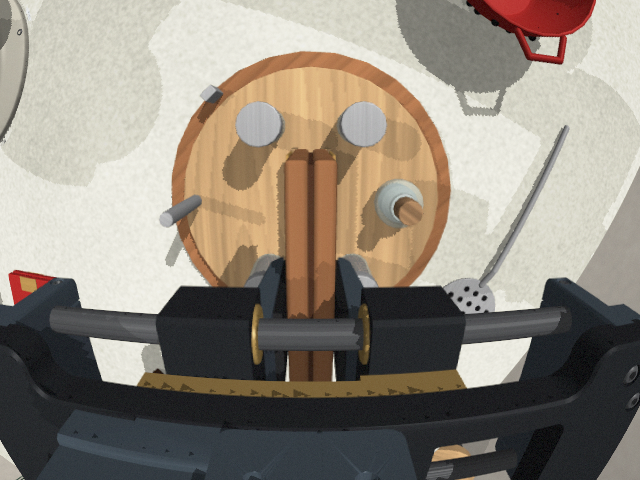

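The grip is good and the press hangs straight. In this view its +y end is at v≈150-160, u≈311. The caps are at (258,124) and (363,124), the post top at (167,218), the cork at about (411,211) and the pointer at about (208,91).

Run:
```python
from fit import *
T=np.load("w_h.npy");qc=np.load("est.npz")["qc"]
A=proj(p,T,place(qc,CAR),True);print("pred car",A)
q2,r=fit(place,CAR[[1,0,4,5]] if A[1][0]<A[0][0] else CAR[[0,1,4,5]],np.array([[258,124],[363.5,124],[167,218],[411,211]],float),T,qc);print(q2,np.degrees(q2[2]),r.ravel())
d=unproj(p,T,208,91,.042,True)[:2]-q2[:2];print("pointer",np.hypot(*d),np.degrees(np.arctan2(-d[1],-d[0])))
Rt=ctrl.current_eef_rot();t=ctrl.current_tool_pos()
# tos in tool: x=tosy, y=tosx, z=-tosz ; origin at tool (0.008,0,.011)
for Z in(.045,-.045):
  for X in (-.01,.01):
    print(Z,X,proj(p,T,(t+Rt@[.068,X,.011-Z])[None],True))
I=cv2.imread("pics/w_h.png")[135:175,270:350]
cv2.imwrite("pics/c_h.png",cv2.resize(I,None,fx=8,fy=8,interpolation=cv2.INTER_CUBIC))
```

```text
pred car [[362.9632 123.3409]
 [256.4258 123.4091]
 [357.6587 294.2913]
 [261.9468 294.273 ]
 [164.1406 219.5132]
 [409.9766 212.9192]]
[ 0.552   0.0822 -2.6099] -149.53607704327345 [-0.2471 -0.9104  0.7991 -1.1703 -1.4592  1.454   0.4345  1.2981]
pointer 0.15376371968011623 -17.670302056299363
0.045 -0.01 [[281.289  158.4178]]
0.045 0.01 [[335.8671 158.3848]]
-0.045 -0.01 [[292.8144 148.2667]]
-0.045 0.01 [[325.8674 148.2539]]
```

View pics/c_h.png

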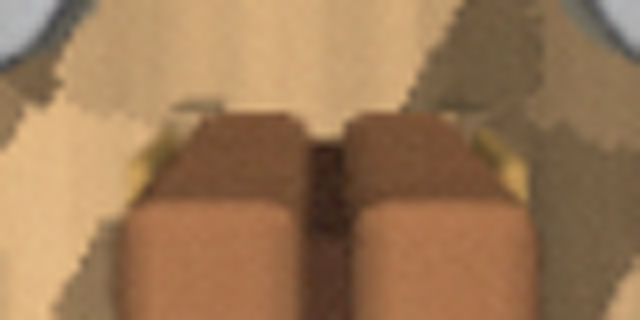

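The press sits in the hand as planned, within about 1 mm. The carousel re-measures to about (0.551, 0.081), yaw -149.6°. Now I insert it.

Run:
```python
from fit import *
yaw=np.radians(30.4);Rv=rz(yaw);Rt=np.c_[Rv[:,1],Rv[:,0],-Rv[:,2]]
G=np.array([.551,.081,0])+Rv@[0,-.008,0]
ctrl.move_l([*G[:2],.135],.15,ori=Rt)
c=ctrl.move_l([*G[:2],.090],.05,contact_N=8);print(c,ctrl.current_tool_pos(),ctrl.current_contact_force(),ctrl.current_wrist_torque())
if not c:
    c=ctrl.move_l([*G[:2],.072],.02,contact_N=8);print(c,ctrl.current_tool_pos(),ctrl.current_contact_force(),ctrl.current_wrist_torque())
print(ctrl.current_t(),ctrl.current_grip_width()*91)
```

```text
False [0.5553 0.0741 0.0903] [-0.5974  0.0911 -2.3284] [-0.0511 -0.0187 -0.0215]
True [0.555  0.0741 0.0801] [ 1.0867 -0.4584  3.2204] [-0.0525 -0.1178  0.0449]
15.8917 19.94077791991231
```

It made contact exactly at the expected seated height (TCP 0.080). Now I release it, pinch the post, and lead the carousel round.

```bash
cat > post.py <<'E'
from fit import *
C=np.array([.551,.081]); 
def pose(a,z):  # a: carousel yaw deg (post direction)
    t=np.radians(a);return [C[0]+.125*np.cos(t),C[1]+.125*np.sin(t),z],down(a+180)
E
python3 - <<'E'
from post import *
ctrl.command_gripper(.5);ctrl.sleep(.2)
t=ctrl.current_tool_pos();ctrl.move_l([t[0],t[1],.20],.12)
ctrl.command_gripper(.42)
ctrl.goto(*pose(-149.6,.19))
P,R=pose(-149.6,.078)
c=ctrl.move_l(P,.1,contact_N=10);print("contact",c)
if not c:
    ctrl.command_gripper(0);ctrl.sleep(.2);print("w",ctrl.current_grip_width()*91,ctrl.current_contact_force(),ctrl.current_t())
    for a in np.linspace(-149.6,-17.9,13)[1:]:
        P,R=pose(a,.078);ctrl.move_l(P,.1,ori=R)
    ctrl.sleep(.3)
    print("w",ctrl.current_grip_width()*91,ctrl.current_contact_force(),ctrl.current_tool_pos(),P,ctrl.current_q())
    ctrl.command_gripper(.42);P,R=pose(-17.9,.2);ctrl.move_l(P,.12)
print(ctrl.current_t())
E
```

```text
contact False
w 13.185138333882392 [-1.252  -0.2393  5.1408] 21.5
w 13.43149279043407 [ 6.6591 -2.8685 -0.5905] [0.6712 0.0423 0.0782] [np.float64(0.6699493004849298), np.float64(0.04258042277502412), 0.078] [ -1.468   39.9745  77.7222  -0.0201  62.1573 -73.4931]
28.2333
```

Run:
```python
from post import *
ctrl.command_gripper(1.0)
ctrl.goto([.56,.08,.36],down(162));ctrl.sleep(.4)
T=wpose();I=ctrl.read_camera("wrist");cv2.imwrite("pics/w_f.png",I);np.save("w_f.npy",T)
q=[*C,np.radians(-17.9)]
A=proj(p,T,np.vstack([place(q,CAR),place(q,[[-.153,0,.042]]),place(q,[[0,-.06,.114],[0,.06,.114],[0,-.12,.081]])]),True);print(A,ctrl.current_t())
cv2.imwrite("pics/c_f.png",cv2.resize(I[60:310,170:450],None,fx=2.38,fy=2.38,interpolation=cv2.INTER_CUBIC))
```

```text
[[241.8456 153.6276]
 [244.5531 227.4363]
 [374.197  153.2727]
 [371.9201 227.2096]
 [308.3029 295.1302]
 [307.862  114.3583]
 [308.0233  68.9665]
 [255.3435 193.5944]
 [360.6447 193.3612]
 [212.0284 190.1105]] 30.4083
```

View pics/c_f.png

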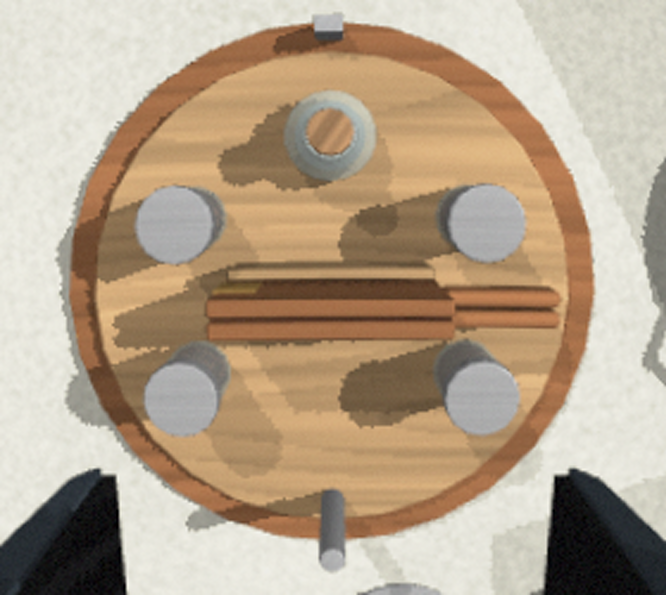

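The last view shows the press upright in the slot and centred (ends at 206 and 455 in the crop, row ~320). The cork is at (330.5,131), the pointer top at about (328,21), the post at (332.5,561), and the caps at (174,224), (486,222), (181,400) and (482,398). Next I compute the remaining angle error.

Run:
```python
from post import *
T=np.load("w_f.npy");m=lambda a:np.array(a,float)/2.38-.5+[170,60]
px=m([[174,224],[181,400],[486,222],[482,398],[332.5,561],[330.5,131]])
q,r=fit(place,CAR,px,T,[*C,np.radians(-17.9)]);print(q,np.degrees(q[2]),r.ravel())
I=cv2.imread("pics/w_f.png")[62:80,296:322];g=cv2.cvtColor(I,cv2.COLOR_BGR2GRAY)
# pointer top: bluish/grey (low saturation) pixels
hsv=cv2.cvtColor(I,cv2.COLOR_BGR2HSV)
for y in range(0,18): print(y+62," ".join(f"{v:3d}" for v in g[y]))
for u,v in ([328,21],[327,21],[329,21]):
    d=unproj(p,T,*m([u,v]),.042,True)[:2]-q[:2];print("ptr",np.hypot(*d),np.degrees(np.arctan2(-d[1],-d[0])))
for u,v in ([207,322],[455,322]): 
    d=rz(q[2]).T@np.r_[unproj(p,T,*m([u,v]),.114,True)[:2]-q[:2],0];print("block end",d)
```

```text
[ 0.5511  0.0816 -0.3087] -17.685825068831896 [-0.4208  0.1515 -0.3946  0.0085  0.8418  0.1648  0.5098  0.1639 -0.0503
 -0.1679 -0.2967 -0.2782]
62 227 224 224 223 225 225 224 222 224 225 224 224 223 222 222 225 226 227 228 227 224 222 224 223 221 222
63 224 219 218 224 227 228 224 225 225 227 225 224 225 224 222 222 223 224 229 226 224 223 224 222 221 221
64 224 219 215 221 228 227 226 223 222 223 222 223 223 223 222 224 225 225 229 229 226 227 222 224 222 222
65 224 221 219 224 229 229 223 223 222 223 221 220 223 217 194 196 194 198 226 226 227 226 224 224 227 224
66 227 226 226 230 229 198 195 194 195 197 200 197 195 193 186 186 184 189 203 225 225 226 224 227 229 229
67 229 227 227 228 229 185 179 180 186 191 190 188 186 189 188 189 185 188 210 226 225 222 221 225 227 228
68 226 227 227 228 226 181 176 186 189 188 187 185 185 186 188 187 186 184 215 224 224 222 222 225 226 226
69 224 223 223 195 191 155 173 182 186 185 186 183 187 186 185 182 184 185 164 165 190 187 190 218 227 226
70 143 128 122 121 120 114 172 185 183 183 184 183 186 188 183 182 186 183 130 117 117 119 121 125 
[... 467 characters left out ...]
 68  67  67  68  71  63  66  67  67  68  69 114 110 108 121 127 124 123 126
76  83  80  80  81  79  81  77  69  68  66  66  67  64  65  64  61  65  76 101 108 108 116 120 120 124 125
77  80  80  78  78  80  80  80  76  67  66  61  65  66  66  69  83  86 101 110 109 108 106 110 116 123 122
78  80  78  80  77  79  78  78  79  70  64  64  77  88  83  93 105 107 107 106 106 109 106 110 117 126 123
79  78  75  76  77  80  76  78  75  89  86  83  98 106 107 105 105 105 107 105 108 106 105 104 111 115 120
ptr 0.153769898274877 -17.345483236559446
ptr 0.15377849642765468 -17.14362952617931
ptr 0.15376339370875552 -17.54735394226752
block end [ 0.0013 -0.0593  0.    ]
block end [0.002  0.0595 0.    ]
```

The press is centred within 1 mm and the carousel is only about 0.3° off the pointer. I regrip the post, correct by 0.3°, check, and hand in.

Run:
```python
from post import *
ctrl.command_gripper(.42)
ctrl.goto(*pose(-17.9,.19))
P,R=pose(-17.9,.078)
c=ctrl.move_l(P,.1,contact_N=10);print("contact",c)
if not c:
    ctrl.command_gripper(0);ctrl.sleep(.2)
    P,R=pose(-17.6,.078);ctrl.move_l(P,.02,ori=R);ctrl.sleep(.5)
    f=ctrl.current_grasp_force();w=ctrl.current_grip_width()*91
    print(w,f,ctrl.current_contact_force(),ctrl.current_tool_pos()-P,ctrl.current_dq(),ctrl.current_t())
    # check by top camera: cork/pointer pixel prediction vs before, numerically
    if f>15 and 11<w<16: ctrl.sign_off();print("signed off")
```

```text
contact False
13.437769841903327 30.00088334083557 [-0.7209  0.8181  6.0713] [0.0001 0.0001 0.0002] [ 0.0987 -0.0773 -0.0345 -0.1409 -0.0361 -0.0454] 34.8833
the job is handed in; nothing more can be done
signed off
```

I handed the job in at 34.9 s: the tostonera stands centred and fully down in the rack, and the salt cellar is at the pointer to within about 0.3° by my last camera measurement, before a final 0.3° correction I did not re-measure, with the gripper still holding the carousel's post.

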